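Spacer sleeve on the reactor shaft, bearing cap held bore-up for grease

ROBOT

A 7-joint arm with a two-finger parallel gripper is mounted at the origin on the work surface. World frame = base frame: x ahead of the robot, y to its left, z up, the work surface at z = 0. Lengths are in m, angles in rad, forces in N, time in s.
With the tool pointing down it reaches from about 0.425 to 0.925 m from the base axis. Payload 6.8 kg.
Tool frame: the origin (TCP) lies where the fingers leave the gripper's body, on its centre line; the fingertips stand 73 mm ahead of it and the grasp point (between the pads) lies 54 mm ahead of it; z points along the fingers, y is the line along which they close (so a half turn about z gives the same grasp; the last joint's range is limited). The gripper opens to 85 mm and grips with 20 to 120 N. Pads are 22 mm wide; open, the fingers measure 114 mm over their backs; the gripper's body (76 mm by 85 mm) begins 54 mm behind the grasp point. The pads swing forward as they close: fully open they stand 13 mm farther back than shut.
Start: joints at [1.058, 0.477, 0.022, 1.555, -0.011, 1.109, -0.083], TCP at [0.266, -0.62, 0.304] pointing down, gripper open.
Joint ranges: [-2.96, 2.96], [-0.34, 2.1], [-1.41, 1.46], [0.24, 2.44], [-1.37, 4.51], [0.17, 1.92], [-2.96, 2.96]. Speed limits (rad/s): [2.39, 2.39, 3.14, 3.14, 3.14, 3.14, 3.14].

INTERFACE

Orientations are given as a rotation vector (axis times angle).
In Python, from bench import r, cams, job, telemetry gives the robot as it stands (r), with the cameras (cams), the job (job) and the readings (telemetry).
- The arm moves only by the shell command python3 drive.py [OPENING] [FORCE], which reads ROWS from standard input. ROWS is 1 to 5 rows, parted by semicolons, with the numbers parted by commas; each row has 6 numbers: dx, dy, dz in m, then a rotation vector rx, ry, rz in rad; each row is the pose to reach, as a shift and turn from the pose commanded when the command began, along the tool's axes at that moment; what a row does not reach only later rows make up. A row lasts 1/10 s, in which the tool goes at most 0.05 m and 0.15 rad, less where a joint would pass 70% of its speed; a pose out of reach is approached as far as the arm can. OPENING is the finger opening in m, set as the command begins (- or left out keeps the last). The fingers move at their own pace and stop on an object; FORCE is the grip in N (left out, the last holds). Time passes only in rows, so rows that do not move let the fingers close. It prints the time, the measured TCP pose, the force, the opening and the grip force at its end. Input that does not fit is refused with a message, and nothing moves.
- telemetry.get_obs(): the state, without advancing time (a new reading comes with each control period).
- cams.grab_frame(name): name is "side" or "top" or "wrist"; returns (picture, depth): 480x640x3 uint8, blue, green, red; 480x640 float32, m along the optical axis (not along the pixel's ray), 0 where there is no reading.
- cams.camera_info(name): a dict with "camera_matrix" (3x3 intrinsics, pixels), "R" (3x3) and "t" (3): a world point X has camera coordinates R X + t. Camera axes: x right, y down, z forward; pixel columns grow to the right and rows downward; lengths in m; the calibration is good to about 2 mm. A picture is of the moment at which its call begins: read the wrist's pose just before it. camera_info takes no time and is no camera call; for the wrist camera it gives the pose at the moment of the call.
- job.hand_in(): hands the job in; it is judged then, once.
The state is a dict: "clock": time; "joints": joint angles; "qvel": joint speeds; "tau": joint torques, N m; "tcp_pos": TCP position; "orientation": TCP orientation; "contact_force": force on the tool from outside, world axes, zero at the start; "moment": the same for the moment, N m; "grip_width": finger opening in m; "gripper_force": force on a finger pad.
Only numpy, scipy, OpenCV 4.12 (cv2) and the standard library are available. Lean on these libraries where they do the work, as an engineer would, in place of code of your own. Each camera call takes 0.05 s, during which the arm holds its last target. There are 200 camera calls.

TASK

We are refitting the stirrer bearing of the glass reactor: slide the brass spacer sleeve over the upright drive shaft until it sits fully down on the bearing housing, and let go of it. Then pick up the white bearing cap, find the end with the blind bore and turn the cap bore-up, and finish still holding it steady and upright in the gripper over the middle of the drip tray, its closed end at least 10 cm above the bench, so that I can pack it with grease: do not put it down. Leave the other things on the bench where they are.

Things in the scene. Friction and masses are not known exactly. Their poses are not given: they have to be found in the camera images.
- reactor: Fixed upright glass reactor, origin on its axis at bench level, z up. Black foot dia 112, glass dia 90, blue clamp ring dia 111 to height 160, steel head plate dia 94 at height 165 with six port fittings (34 off axis, none above height 193). In the middle the bearing housing, dia 36, top (the seat) at 200; from it the bare steel drive shaft, dia 12, to height 244, its top 5 tapered.
- seat (a point): Point on the shaft axis at the top face of the bearing housing (height 200), z up: the sleeve's underside ends here.
- shaft_top (a point): Point on the axis at the tip of the drive shaft (height 244).
- sleeve: Loose brass spacer sleeve (plain tube), outside diameter 32, through bore 15, height 26, about 0.13 kg, standing on the grey mat; origin at the centre of its underside, z up along its axis.
- cap: Loose white bearing cap, 0.16 kg: square bar 50 long, 38 over flats, bevelled corners, lying on a flat on the mat, pointing any way. Both ends look alike from above: one is closed, the other has a blind bore 15 wide, 34 deep, in a brass bush (ring dia 23). Origin mid-body (19 above the mat at the start); z runs lengthwise out of the bore's mouth, x and y are square to the flats.
- cap_mouth (a point): Centre of the cap's open end (the bore's mouth), 25 from the cap's origin along its z axis.
- cap_foot (a point): Centre of the cap's closed end, 25 from the origin against its z axis: the lowest point when the cap is bore-up.
- tray_in (a point): Centre of the inner floor of the fixed dark steel drip tray, 160 by 160, rim 22 high, wall 3; its sides run along this point's x and y.
- mat: Fixed grey parts mat, 140 by 560, 3 thick (its top lies 3 above the bench); origin under its centre.
- screw_cap: Bystander: blue ribbed plastic screw cap, diameter 52, height 22, lying flat; origin at the centre of its underside.
- grease_jar: Bystander: closed white jar with red lid, diameter 60, height about 55; origin at the centre of its underside.
- spanner: Bystander: steel spanner about 160 long lying flat; its length is along its x axis.
- screwdriver: Bystander: screwdriver about 190 long lying flat; its length is along its x axis.
- filter: Bystander: white disc air filter, diameter 50, height 30, nipple up; origin at the centre of its underside.
- port_plug: Bystander: small steel plug with black head, diameter 26, height 30, standing on its head; origin under its centre.
- beaker: Bystander: glass beaker, diameter 66, height 80; origin at the centre of its underside.

How it is judged:
On the way:
1. the sleeve is on the shaft, fully down on the housing, and released (horizontal distance between sleeve and seat below 0.003 m and z of sleeve in the frame of seat below 0.003 m and angle between sleeve's own z axis and vertical below 0.1 rad and contact force between the fingers and sleeve below 0.1 N), for 0.2 s.
At the end, for the whole second after the job is handed in: Sleeve on the seat: within 3 mm of axis and height, tilt under 0.1 rad, untouched by fingers. Cap gripped by the fingers alone, bore-up within 0.22 rad, still (30 mm/s, 0.2 rad/s), centre within 60 mm of the tray centre in plan, closed end over 100 mm above the bench (all of step 1 and angle between cap's own z axis and vertical below 0.22 rad and height (world z) of cap_foot above 0.1 m and horizontal distance between cap and tray_in below 0.06 m and contact force between the fingers and cap above 1.5 N and contact force between cap and reactor below 0.1 N and contact force between cap and sleeve below 0.1 N and contact force between cap and beaker below 0.1 N and contact force between cap and grease_jar below 0.1 N and linear speed of cap below 0.03 m/s and angular speed of cap below 0.2 rad/s); the arm keeps its last pose, push and grip.
It fails at once if one of the other loose things on the bench is shifted by more than 20 mm (distance of any of screw_cap, grease_jar, spanner, screwdriver, filter, port_plug, beaker from where it was at the start of the episode above 0.02 m).
It also fails if it takes over 72 s, if anything falls off the work surface, if the arm or the gripper's body presses on something with over 40 N, if the wrist force passes 120 N, or if a joint passes its speed limit or range.

## Working session

There is one attempt and no reset: what is moved stays moved. The work goes in short steps, Python scripts to look and compute and a shell command to move; the robot and the scene stay as the last step left them, time stands still between calls to the robot, and variables do not carry over. Pictures are saved under pics/ and viewed, at most 10 in all, crops included, and the job is handed in when it is done.

```bash
ls; mkdir -p pics
cat > h.py <<'E'
from bench import r, cams, job, telemetry
import numpy as np, cv2
from scipy.spatial.transform import Rotation as Ro
def ray(ci,u,v,z):
    K,R,t=np.array(ci["camera_matrix"]),np.array(ci["R"]),np.array(ci["t"])
    d=R.T@np.linalg.inv(K)@[u,v,1]; c=-R.T@t
    return c+d*(z-c[2])/d[2]
def cloud(ci,D):
    K,R,t=np.array(ci["camera_matrix"]),np.array(ci["R"]),np.array(ci["t"])
    v,u=np.mgrid[:480,:640]
    P=np.stack([(u-K[0,2])/K[0,0]*D,(v-K[1,2])/K[1,1]*D,D],-1)
    return (P-t)@R
E
python3 - <<'E'
from h import *
for n in ("top","side"):
    ci=cams.camera_info(n); p,d=cams.grab_frame(n); cv2.imwrite(f"pics/{n}0.png",p); np.savez(f"{n}0.npz",p=p,d=d)
    print(n,-np.array(ci["R"]).T@ci["t"],ci["camera_matrix"][0][0])
print(telemetry.get_obs())
E
```

```text
bench.py
drive.py
pics
top [0.36642792 0.00382716 1.48606347] 525.8266127074287
side [0.24909894 1.0091403  0.82677807] 552.9130919749581
{'clock': 0.1, 'joints': array([ 1.05789667,  0.47774948,  0.02231656,  1.55634108, -0.01150986,
        1.10929011, -0.08315262]), 'qvel': array([-0.00012261, -0.00162719,  0.00206558, -0.00429322, -0.0011254 ,
       -0.00023124, -0.00178998]), 'tau': array([ 4.85373224e-03, -5.97755814e+01,  1.61396764e+00, -2.81951022e+01,
        1.28952228e-02,  5.04962954e-03,  2.85437397e-05]), 'tcp_pos': array([ 0.26569215, -0.62006579,  0.30300569]), 'orientation': array([-3.07589697e+00, -6.31181945e-01,  6.78270101e-04]), 'contact_force': array([-0.28490247,  0.96014089,  0.54919089]), 'moment': array([-0.0428188 , -0.0399521 , -0.01357841]), 'gripper_force': 0.0, 'grip_width': 0.08550856394783887}
```

View pics/top0.png

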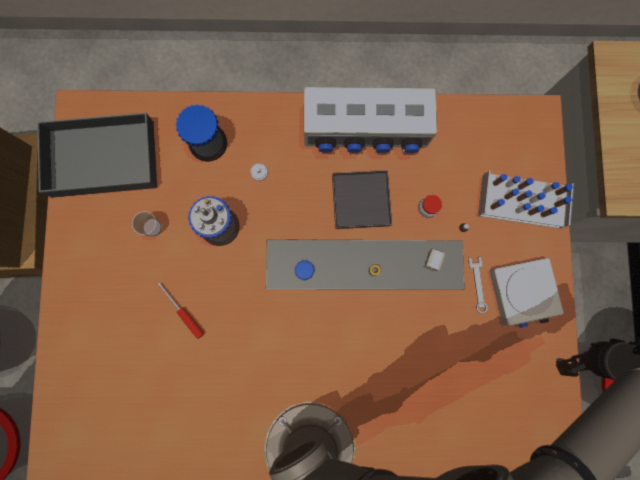

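View pics/side0.png

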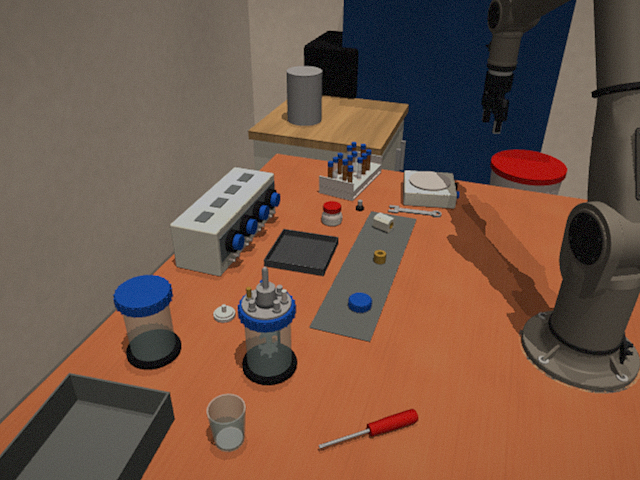

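The top view shows the sleeve at (375,270), the cap at (436,260), the tray at (362,199), the reactor head at (211,217), the jar at (430,206), the plug at (464,227), the spanner around (478,285) and the screw cap at (305,270). In the side view the shaft tip is at about (265,268), the sleeve at (380,257) and the cap at (383,223).

```bash
python3 - <<'E'
from h import *
ci=cams.camera_info("top"); f=np.load("top0.npz"); p,d=f["p"],f["d"]; P=cloud(ci,d)
hsv=cv2.cvtColor(p,cv2.COLOR_BGR2HSV)
def box(u0,v0,u1,v1):
    m=np.zeros((480,640),bool); m[v0:v1,u0:u1]=1; return m
# sleeve
m=box(365,260,386,281)&(P[...,2]>.02)&(P[...,2]<.05)
v,u=np.nonzero(m); print("sleeve",m.sum(),u.mean(),v.mean(),ray(ci,u.mean(),v.mean(),.029), P[m].mean(0))
m=box(422,245,450,275)&(P[...,2]>.03)&(P[...,2]<.06)
rc=cv2.minAreaRect(np.argwhere(m)[:,::-1].astype(np.float32)); print("cap",rc)
b=cv2.boxPoints(rc); print([ray(ci,*q,.041).round(4) for q in b], ray(ci,*rc[0],.041))
m=box(330,165,395,232)&(hsv[...,2]<75)
rc=cv2.minAreaRect(np.argwhere(m)[:,::-1].astype(np.float32)); print("tray",rc,ray(ci,*rc[0],.022))
for n,b,h in(("ring",(180,185,245,250),(.12,.163)),("plate",(180,185,245,250),(.163,.17)),("hous",(180,185,245,250),(.195,.206)),("shaft",(180,185,245,250),(.23,.26)),("jar",(415,190,446,220),(.04,.07)),("plug",(456,218,474,236),(.015,.05)),("big",(170,90,240,165),(.15,.4)),("beak",(125,205,170,245),(.06,.09)),("filter",(245,160,272,185),(.015,.05))):
    m=box(*b)&(P[...,2]>h[0])&(P[...,2]<h[1])
    if m.any(): print(n,m.sum(),P[m].mean(0).round(4),P[m].min(0).round(3),P[m].max(0).round(3))
ci=cams.camera_info("wrist");R=np.array(ci["R"]);o=telemetry.get_obs();T=Ro.from_rotvec(o["orientation"]).as_matrix()
print("wristcam in tool",T.T@(-R.T@ci["t"]-o["tcp_pos"]),(T.T@R.T).round(3),ci["camera_matrix"])
print(T.round(3))
E
echo '0.037,-0.032,0,0,0,0;0.074,-0.064,0,0,0,0;0.111,-0.096,0,0,0,0;0.148,-0.128,0,0,0,0;0.185,-0.16,0,0,0,0' | python3 drive.py; echo '0.037,-0.032,0.02,0,0,0;0.074,-0.064,0.04,0,0,0;0.111,-0.096,0.06,0,0,0;0.148,-0.128,0.08,0,0,0;0.185,-0.16,0.09,0,0,0' | python3 drive.py; echo '0,0,0,0,0,0;0,0,0,0,0,0' | python3 drive.py
python3 - <<'E'
from h import *
o=telemetry.get_obs(); print(o["joints"],o["tcp_pos"],o["orientation"]); ci=cams.camera_info("wrist")
p,d=cams.grab_frame("wrist"); np.savez("w1.npz",p=p,d=d); cv2.imwrite("pics/w1.png",p)
E
```

```text
clock: 0.6
tcp_pos: [0.3733, -0.3985, 0.3036]
orientation: [-3.077, -0.631, 0.0]
contact_force: [0.3, -0.7, 0.2]
grip_width: 0.0856
gripper_force: 0.0
clock: 1.1
tcp_pos: [0.4748, -0.1888, 0.2151]
orientation: [-3.077, -0.63, 0.003]
contact_force: [0.6, -0.3, -0.3]
grip_width: 0.0853
gripper_force: 0.0
clock: 1.3
tcp_pos: [0.4753, -0.1891, 0.216]
orientation: [-3.076, -0.637, 0.002]
contact_force: [-0.7, -0.3, 0.2]
grip_width: 0.0854
gripper_force: 0.0
[ 0.41148198  0.32847638 -0.18516416  2.01544389  0.08207237  0.8059064
 -0.98361557] [ 0.47534646 -0.18906694  0.21597882] [-3.07563152e+00 -6.36515587e-01  1.70661975e-03]
```

View pics/w1.png

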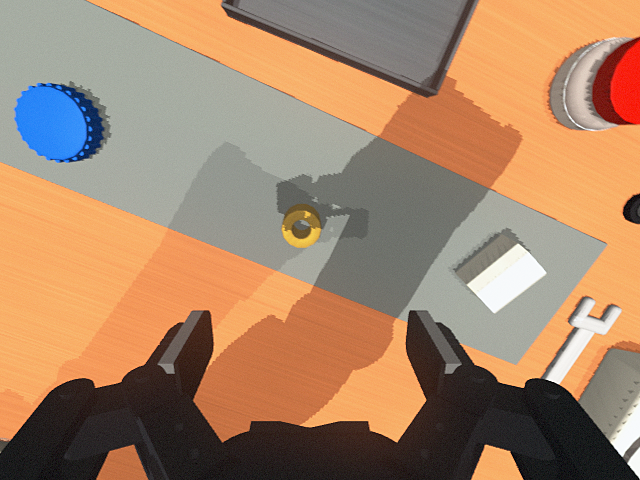

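The wrist view shows the sleeve's top at about (300,226) and the cap around (502,270), with the fingers at the bottom.

```bash
cat >> h.py <<'E'
def topface(ci,p,d,xy,z,rad,tol=.004):
    P=cloud(ci,d); m=(abs(P[...,2]-z)<tol)&(np.hypot(P[...,0]-xy[0],P[...,1]-xy[1])<rad)&(d>0)
    c,_=cv2.findContours(m.astype(np.uint8),cv2.RETR_EXTERNAL,cv2.CHAIN_APPROX_NONE); c=max(c,key=cv2.contourArea)[:,0]
    W=np.array([ray(ci,*q,z) for q in c]); (x,y),rr=cv2.minEnclosingCircle((W[:,:2]*1000).astype(np.float32))
    A=np.c_[W[:,:2],np.ones(len(W))]; s=np.linalg.lstsq(A,(W[:,:2]**2).sum(1),rcond=None)[0]
    return (x/1000,y/1000,rr),s[:2]/2,np.sqrt(s[2]+(s[:2]**2).sum()/4)*1000,P[m].mean(0)
def intool(X):
    o=telemetry.get_obs(); return Ro.from_rotvec(o["orientation"]).as_matrix().T@(np.array(X)-o["tcp_pos"])
E
python3 - <<'E'
from h import *
ci=cams.camera_info("wrist"); f=np.load("w1.npz"); p,d=f["p"],f["d"]
a=topface(ci,p,d,(.48,-.18),.029,.03); print(a); print(intool([*a[1],.029]))
hsv=cv2.cvtColor(p,cv2.COLOR_BGR2HSV); m=cv2.inRange(hsv,(18,120,60),(35,255,255)); m[:,:260]=0;m[:,340:]=0;m[:190]=0;m[260:]=0
v,u=np.nonzero(m); print("yel",u.mean(),v.mean(),u.min(),u.max(),v.min(),v.max())
E
```

```text
((0.47955322265625, -0.18212081909179687, 15.909393310546875), array([ 0.47943656, -0.18206962]), np.float64(15.40870323269973), array([ 0.47967532, -0.18199056,  0.02923875]))
[ 0.00771343 -0.00613066  0.18735116]
yel 301.18524590163935 225.8877049180328 282 320 204 247
```

```bash
echo '0.0077,-0.0062,0.04,0,0,0;0.0077,-0.0062,0.08,0,0,0;0.0077,-0.0062,0.11,0,0,0;0.0077,-0.0062,0.13,0,0,0;0.0077,-0.0062,0.139,0,0,0' | python3 drive.py 0.055; echo '0,0,0,0,0,0;0,0,0,0,0,0;0,0,0,0,0,0' | python3 drive.py
python3 - <<'E'
from h import *
print(intool([.47944,-.18207,.029])); ci=cams.camera_info("wrist")
p,d=cams.grab_frame("wrist"); cv2.imwrite("pics/w2.png",p); a=topface(ci,p,d,(.48,-.18),.029,.025);print(a,intool([*a[1],.029]))
E
```

```text
clock: 1.85
tcp_pos: [0.4783, -0.1834, 0.076]
orientation: [-3.078, -0.627, 0.004]
contact_force: [-0.4, -0.4, -0.4]
grip_width: 0.0549
gripper_force: 0.0
clock: 2.15
tcp_pos: [0.4805, -0.1823, 0.0788]
orientation: [3.076, 0.63, 0.003]
contact_force: [0.5, 0.0, -0.0]
grip_width: 0.055
gripper_force: 0.0
[-0.0010105  -0.00073073  0.04981003]
((0.48056854248046876, -0.17986540222167968, 16.598194122314453), array([ 0.48043565, -0.1797231 ]), np.float64(15.83294733422088), array([ 0.48041257, -0.17905132,  0.02874715])) [ 0.00077948 -0.00233093  0.04973757]
```

View pics/w2.png

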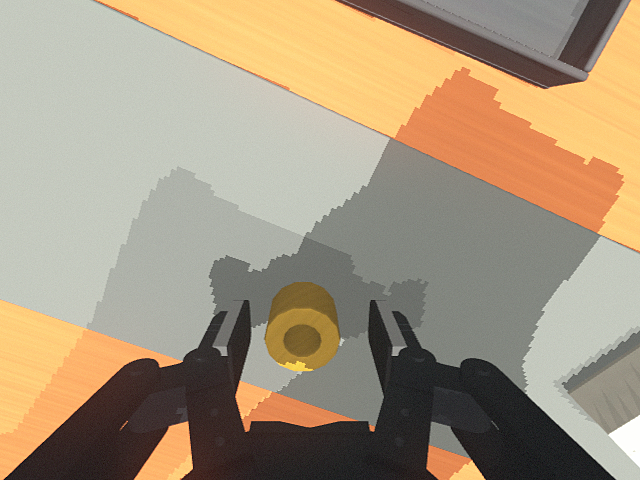

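The sleeve's top centre is at (302,339), a little left of mid-gripper (about 309), which is roughly 2 mm. I'll correct that, lower 3 mm and close.

```bash
echo '0.0005,-0.002,0.003,0,0,0;0.0005,-0.002,0.003,0,0,0' | python3 drive.py ; echo '0,0,0,0,0,0;0,0,0,0,0,0;0,0,0,0,0,0;0,0,0,0,0,0;0,0,0,0,0,0' | python3 drive.py 0.02 40
python3 - <<'E'
from h import *
for i in range(2):
    ci=cams.camera_info("wrist"); z=.0292
    p,d=cams.grab_frame("wrist"); a=topface(ci,p,d,(.48,-.18),z,.025);print(a,intool([*a[1],z]),telemetry.get_obs()["tcp_pos"])
np.savez("w3.npz",p=p,d=d)
E
echo '0,0,-0.04,0,0,0;0,0,-0.08,0,0,0;0,0,-0.13,0,0,0;0,0,-0.18,0,0,0;0,0,-0.22,0,0,0' | python3 drive.py
```

```text
clock: 2.4
tcp_pos: [0.4795, -0.1792, 0.0747]
orientation: [-3.077, -0.632, -0.001]
contact_force: [0.1, 0.1, 0.9]
grip_width: 0.0551
gripper_force: 0.0
clock: 2.9
tcp_pos: [0.48, -0.1797, 0.0753]
orientation: [3.077, 0.631, 0.001]
contact_force: [-1.2, 0.6, 7.3]
grip_width: 0.0308
gripper_force: 42.8
((0.4836397705078125, -0.1785247802734375, 24.712453842163086), array([ 0.48209811, -0.17919732]), np.float64(18.487368163682994), array([ 0.48168647, -0.17945133,  0.02890422])) [0.0020947  0.00033519 0.04606281] [ 0.4799924  -0.17969645  0.07526082]
((0.48321209716796876, -0.17870811462402345, 24.739830017089844), array([ 0.48223471, -0.17917053]), np.float64(18.6414682384627), array([ 0.48168994, -0.17942131,  0.02888455])) [0.0022494  0.00034409 0.04606797] [ 0.47998387 -0.17972136  0.07526589]
clock: 3.5
tcp_pos: [0.4794, -0.1796, 0.2973]
orientation: [3.077, 0.631, 0.002]
contact_force: [1.7, -0.2, -2.0]
grip_width: 0.0306
gripper_force: 40.4
```

Run:
```python
from h import *
o=telemetry.get_obs(); print(o["tcp_pos"],o["joints"]); zt=o["tcp_pos"][2]-.046
ci=cams.camera_info("wrist"); p,d=cams.grab_frame("wrist"); np.savez("w4.npz",p=p,d=d)
cv2.imwrite("pics/w4.png",cv2.resize(p[250:430,210:410],None,fx=3,fy=3))
hsv=cv2.cvtColor(p,cv2.COLOR_BGR2HSV); P=cloud(ci,d); 
m=(cv2.inRange(hsv,(15,100,40),(38,255,255))>0)&(np.hypot(P[...,0]-o["tcp_pos"][0],P[...,1]-o["tcp_pos"][1])<.03)
z=P[m][:,2]; print(np.histogram(z-o["tcp_pos"][2],bins=np.arange(-.08,-.03,.004)))
mt=m&(abs(P[...,2]-np.percentile(z,90))<.003); c,_=cv2.findContours(mt.astype(np.uint8),cv2.RETR_EXTERNAL,cv2.CHAIN_APPROX_NONE); c=max(c,key=cv2.contourArea)
zz=np.percentile(z,80);e=cv2.fitEllipse(c);print(e,zz,intool(ray(ci,*e[0],zz)))
```

```text
[ 0.47943095 -0.17955777  0.29733704] [ 0.41132139  0.22596615 -0.202352    1.937523    0.05437137  0.98144313
 -0.98211479]
(array([   0,    0,  149,  354,  400,  485,  500,  630, 3140,    7,   12,
         10]), array([-0.08 , -0.076, -0.072, -0.068, -0.064, -0.06 , -0.056, -0.052,
       -0.048, -0.044, -0.04 , -0.036, -0.032]))
((309.3026428222656, 343.61602783203125), (66.61441040039062, 76.0208740234375), 87.50787353515625) 0.2514880439553326 [-0.00176295 -0.00156194  0.05191135]
```

View pics/w4.png

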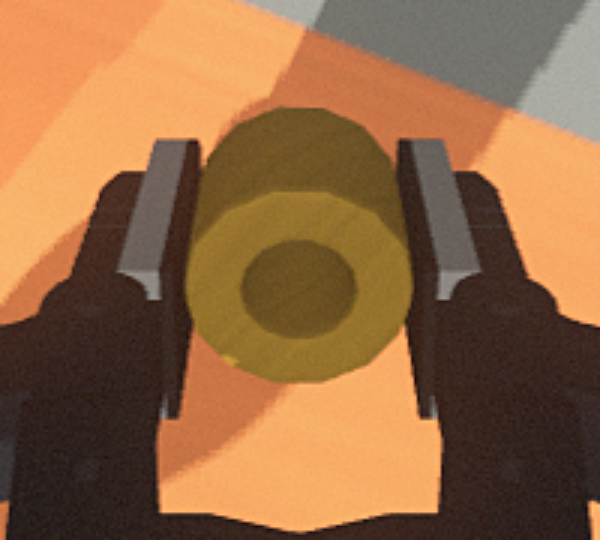

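The sleeve is centred between the pads, with its top's centre at about full-frame pixel (309.8,346). Next I'll go beside the shaft at a safe height and measure its tip.

```bash
echo '0.02,-0.03,-0.03,0,0,0;0.045,-0.066,-0.05,0,0,0;0.07,-0.102,-0.05,0,0,0;0.095,-0.138,-0.05,0,0,0;0.12,-0.175,-0.05,0,0,0' | python3 drive.py;echo '0.025,-0.036,0,0,0,0;0.05,-0.072,0,0,0,0;0.075,-0.108,0,0,0,0;0.1,-0.144,0,0,0,0;0.122,-0.178,0,0,0,0' | python3 drive.py;echo '0,0,0,0,0,0;0,0,0,0,0,0;0,0,0,0,0,0' | python3 drive.py
python3 - <<'E'
from h import *
o=telemetry.get_obs(); t=o["tcp_pos"];print(o["joints"])
ci=cams.camera_info("wrist"); p,d=cams.grab_frame("wrist"); np.savez("w5.npz",p=p,d=d)
cv2.imwrite("pics/w5.png",p)
s=ray(ci,309.8,346,t[2]-.046); print("sleeve in tool",intool(s))
P=cloud(ci,d); m=(P[...,2]>.23)&(P[...,2]<.25)&(np.hypot(P[...,0]-.604,P[...,1]-.257)<.02)&(d>0)
v,u=np.nonzero(m); print("shaft",m.sum(),u.mean(),v.mean(),P[m].mean(0),intool(P[m].mean(0)))
mt=m&(P[...,2]>.241);v,u=np.nonzero(mt);print(u.mean(),v.mean(),P[mt].mean(0),intool(P[mt].mean(0)))
E
```

```text
clock: 4.05
tcp_pos: [0.5206, 0.0299, 0.3442]
orientation: [3.077, 0.631, -0.0]
contact_force: [0.6, -0.5, -1.2]
grip_width: 0.0303
gripper_force: 40.4
clock: 4.55
tcp_pos: [0.5628, 0.242, 0.3437]
orientation: [3.077, 0.632, -0.002]
contact_force: [0.3, -0.7, -1.8]
grip_width: 0.0307
gripper_force: 40.4
clock: 4.85
tcp_pos: [0.5629, 0.2387, 0.3438]
orientation: [3.077, 0.629, -0.002]
contact_force: [0.2, -0.0, -1.5]
grip_width: 0.0304
gripper_force: 40.5
[-0.18063059  0.37259241 -0.42303926  1.64443149  0.16451037  1.16141604
 -1.81133911]
sleeve in tool [-0.00043239  0.00025938  0.04625265]
shaft 456 304.8333333333333 201.03070175438597 [0.60529867 0.25861804 0.24118418] [ 0.04687939 -0.00222855  0.10281008]
304.87640449438203 203.2134831460674 [0.60465727 0.25829938 0.24325229] [ 0.0461623  -0.00218441  0.10074275]
```

View pics/w5.png

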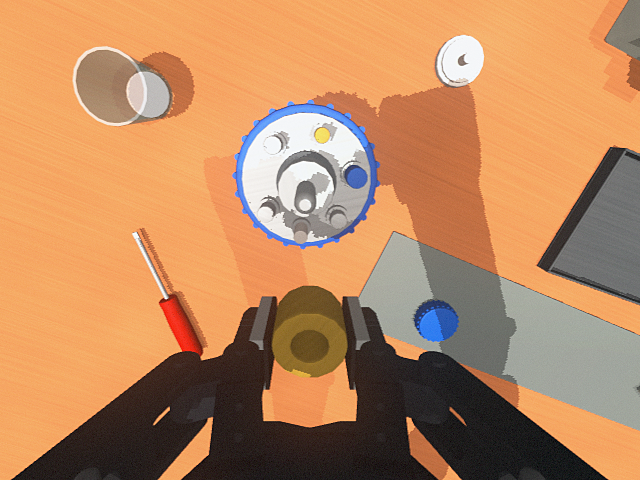

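The shaft tip is at (305,204), or tool (0.046,-0.002,0.1005), and the sleeve is at tool (0,0). I'll move over it, then descend while watching force.

```bash
echo '0.025,-0.0012,0,0,0,0;0.0467,-0.0024,0,0,0,0;0.0467,-0.0024,0,0,0,0;0.0467,-0.0024,0.015,0,0,0;0.0467,-0.0024,0.026,0,0,0' | python3 drive.py;echo '0,0,0,0,0,0;0,0,0,0,0,0' | python3 drive.py
python3 - <<'E'
from h import *
ci=cams.camera_info("side"); o=telemetry.get_obs(); print(o["tcp_pos"])
p,d=cams.grab_frame("side"); cv2.imwrite("pics/s6.png",cv2.resize(p[190:350,200:330],None,fx=3.6,fy=3.6))
P=cloud(ci,d)
c=o["tcp_pos"]
hsv=cv2.cvtColor(p,cv2.COLOR_BGR2HSV)
m=(cv2.inRange(hsv,(15,90,40),(38,255,255))>0)&(abs(P[...,2]-.26)<.05)&(np.hypot(P[...,0]-.604,P[...,1]-.257)<.05)
v,u=np.nonzero(m);print("sleeve px",u.mean(),v.min(),v.max(),P[m].mean(0))
m=(P[...,2]>.206)&(P[...,2]<.238)&(np.hypot(P[...,0]-.604,P[...,1]-.257)<.015)&(cv2.inRange(hsv,(15,90,40),(38,255,255))==0)
v,u=np.nonzero(m);print("shaft px",len(u),[ (k,u[v==k].mean().round(1)) for k in np.unique(v)],P[m].mean(0))
E
```

```text
clock: 5.4
tcp_pos: [0.6042, 0.2595, 0.317]
orientation: [3.077, 0.63, -0.002]
contact_force: [-0.2, 0.4, -3.3]
grip_width: 0.0302
gripper_force: 40.5
clock: 5.6
tcp_pos: [0.6043, 0.2602, 0.3179]
orientation: [3.077, 0.631, -0.002]
contact_force: [0.3, -0.3, -1.7]
grip_width: 0.0305
gripper_force: 40.5
[0.60434526 0.26017902 0.31790587]
sleeve px 268.7692307692308 253 268 [0.59060293 0.26492627 0.26655798]
shaft px 77 [(np.int64(275), np.float64(265.0)), (np.int64(276), np.float64(265.0)), (np.int64(277), np.float64(265.0)), (np.int64(278), np.float64(265.5)), (np.int64(279), np.float64(265.5)), (np.int64(280), np.float64(265.5)), (np.int64(281), np.float64(265.5)), (np.int64(282), np.float64(265.5)), (np.int64(283), np.float64(265.5)), (np.int64(284), np.float64(265.5)), (np.int64(285), np.float64(265.5)), (np.int64(286), np.float64(265.5)), (np.int64(287), np.float64(264.5))] [0.60072887 0.26163046 0.22033636]
```

View pics/s6.png

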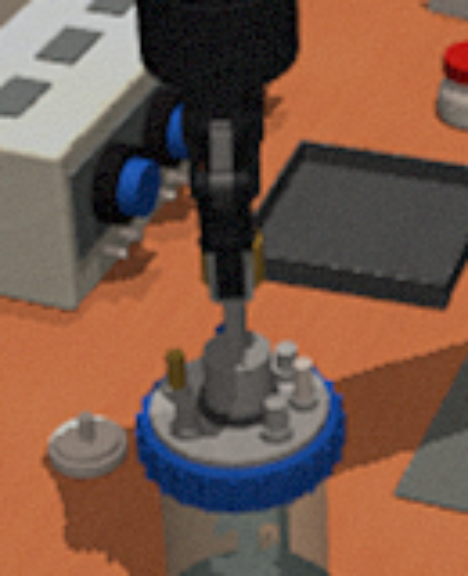

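The sleeve (crop columns 203–263, centre about 233) is in line with the shaft (about 234). Descending.

```bash
echo '0,0,0.004,0,0,0;0,0,0.008,0,0,0;0,0,0.012,0,0,0;0,0,0.012,0,0,0' | python3 drive.py;echo '0,0,0.006,0,0,0;0,0,0.012,0,0,0;0,0,0.016,0,0,0;0,0,0.016,0,0,0' | python3 drive.py
```

```text
clock: 6.05
tcp_pos: [0.6046, 0.2606, 0.3057]
orientation: [3.077, 0.632, -0.002]
contact_force: [-0.1, 0.3, -2.3]
grip_width: 0.0301
gripper_force: 40.5
clock: 6.45
tcp_pos: [0.6045, 0.2607, 0.2895]
orientation: [3.077, 0.632, -0.002]
contact_force: [-0.5, -0.8, -1.9]
grip_width: 0.0306
gripper_force: 40.5
```

```bash
echo '0,0,0.006,0,0,0;0,0,0.012,0,0,0;0,0,0.015,0,0,0;0,0,0.015,0,0,0' | python3 drive.py;echo '0,0,0.001,0,0,0;0,0,0.002,0,0,0;0,0,0.002,0,0,0' | python3 drive.py
```

```text
clock: 6.85
tcp_pos: [0.6047, 0.2607, 0.2747]
orientation: [3.077, 0.632, -0.002]
contact_force: [0.6, -1.3, -2.8]
grip_width: 0.0303
gripper_force: 40.5
clock: 7.15
tcp_pos: [0.605, 0.2607, 0.2735]
orientation: [3.077, 0.631, 0.0]
contact_force: [0.3, -1.6, -2.5]
grip_width: 0.0305
gripper_force: 40.5
```

```bash
echo '0,0,0,0,0,0;0,0,0,0,0,0;0,0,0,0,0,0;0,0,0,0,0,0' | python3 drive.py 0.06;echo '0,0,-0.02,0,0,0;0,0,-0.06,0,0,0;0,0,-0.1,0,0,0;-0.045,0,-0.11,0,0,0;-0.045,0,-0.11,0,0,0' | python3 drive.py
python3 - <<'E'
from h import *
o=telemetry.get_obs();print(o["tcp_pos"],o["joints"])
ci=cams.camera_info("wrist"); p,d=cams.grab_frame("wrist"); np.savez("w7.npz",p=p,d=d)
P=cloud(ci,d)
print(topface(ci,p,d,(.604,.257),.226,.028,.003))
m=(abs(P[...,2]-.22)<.03)&(np.hypot(P[...,0]-.604,P[...,1]-.258)<.03)
print(np.histogram(P[m][:,2],bins=np.arange(.19,.252,.004)))
m&=P[...,2]>.236; print("shaft",m.sum(),P[m].mean(0))
E
```

```text
clock: 7.55
tcp_pos: [0.605, 0.261, 0.2738]
orientation: [-3.077, -0.632, -0.001]
contact_force: [-0.1, -0.4, -0.1]
grip_width: 0.0603
gripper_force: 0.0
clock: 8.05
tcp_pos: [0.5604, 0.2426, 0.3859]
orientation: [3.076, 0.633, 0.002]
contact_force: [-0.2, -0.1, -0.7]
grip_width: 0.06
gripper_force: 0.0
[0.56043732 0.24257581 0.38586587] [-0.18081621  0.34056189 -0.43094157  1.59264901  0.14922381  1.23999628
 -1.80329977]
((0.6044322509765625, 0.2594519348144531, 15.814388275146484), array([0.60446107, 0.25941681]), np.float64(15.351025747683646), array([0.60500619, 0.25978629, 0.2260362 ]))
(array([ 33,  15, 210,  20,  26,  31,  34,  36, 601, 702,  14,  14, 127,
       144,   1]), array([0.19 , 0.194, 0.198, 0.202, 0.206, 0.21 , 0.214, 0.218, 0.222,
       0.226, 0.23 , 0.234, 0.238, 0.242, 0.246, 0.25 ]))
shaft 277 [0.60475594 0.25840689 0.24211224]
```

The sleeve is seated: its top is at 0.226 and it's centred on the shaft. The side view should show the cap's end nearer the robot, so I'll check the first side picture for brass there.

Run:
```python
from h import *
f=np.load("side0.npz")["p"]; g=np.load("w1.npz")["p"]
a=cv2.resize(f[208:238,365:405],(400,300),interpolation=cv2.INTER_NEAREST)
b=cv2.resize(g[220:320,440:560],(360,300),interpolation=cv2.INTER_NEAREST)
cv2.imwrite("pics/cap.png",np.hstack([a,b]))
```

```text
(no output)
```

View pics/cap.png

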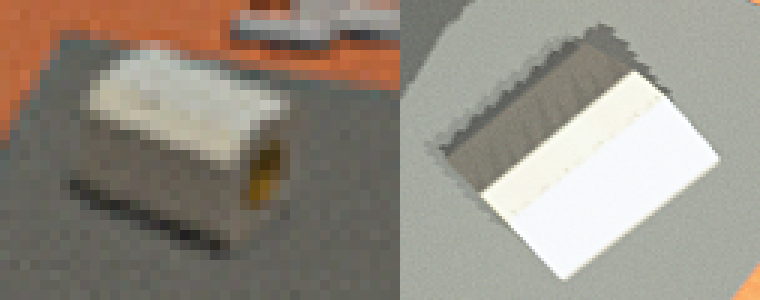

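The brass bush shows on the cap's right end in the side view (crop (262,170)). So the bore points toward the robot, along about (-0.94, 0.34). Next I'll fit the arm kinematics to plan the turn and refine the cap's pose.

```bash
cat > fk.py <<'E'
import numpy as np
from scipy.spatial.transform import Rotation as Ro
from scipy.optimize import least_squares
J=np.array([[1.05789667,.47774948,.02231656,1.55634108,-.01150986,1.10929011,-.08315262],
[.41148198,.32847638,-.18516416,2.01544389,.08207237,.8059064,-.98361557],
[.41132139,.22596615,-.202352,1.937523,.05437137,.98144313,-.98211479],
[-.18063059,.37259241,-.42303926,1.64443149,.16451037,1.16141604,-1.81133911],
[-.18081621,.34056189,-.43094157,1.59264901,.14922381,1.23999628,-1.80329977]])
T=np.array([[.26569215,-.62006579,.30300569],[.47534646,-.18906694,.21597882],[.47943095,-.17955777,.29733704],[.5629,.2387,.3438],[.56043732,.24257581,.38586587]])
V=np.array([[-3.07589697,-.631181945,0],[-3.07563152,-.636515587,.0017],[3.077,.631,.002],[3.077,.629,-.002],[3.076,.633,.002]])
def rots(q,s):
    A=[s[0]*q[0],q[1],s[1]*q[2],q[3],s[2]*q[4],q[5],s[3]*q[6]+s[4]]; R=[];M=Ro.identity()
    for a,k in zip(A,"zyzyzyz"): M=M*Ro.from_euler(k,a); R.append(M)
    return R
if __name__=="__main__":
    import itertools
    best=[]
    for s in itertools.product((1,-1),(1,-1),(1,-1),(1,-1),np.arange(4)*np.pi/2):
        e=max((rots(q,s)[6].inv()*Ro.from_rotvec(v)).magnitude() for q,v in zip(J,V)); best.append((e,s))
    best.sort(key=lambda b:b[0]); print(best[:3]); s=best[0][1]
    # linear fit of link vectors: frame0(z) , after j1 (y), j3 (xyz), j5(xyz), tool z
    rows=[];rhs=[]
    for q,t in zip(J,T):
        R=[x.as_matrix() for x in rots(q,s)]
        rows.append(np.c_[[0,0,1],R[0][:,1],R[2][:,1:],R[4][:,1:],R[6][:,2]]); rhs.append(t)
    A=np.vstack(rows); x,res,rk,sv=np.linalg.lstsq(A,np.hstack(rhs),rcond=None); print(x.round(4),np.abs(A@x-np.hstack(rhs)).max(),sv.round(3))
E
python3 fk.py
python3 - <<'E'
from h import *
ci=cams.camera_info("wrist")
print(np.load("w1.npz")["d"].max())
E
```

```text
[(0.0005495275602546682, (-1, -1, -1, -1, np.float64(1.5707963267948966))), (0.3286469556507388, (-1, -1, 1, -1, np.float64(1.5707963267948966))), (0.7641442517923895, (1, 1, 1, 1, np.float64(3.141592653589793)))]
[ 2.886e-01 -3.050e-02 -3.140e-02  5.417e-01 -3.000e-04  4.726e-01
  2.558e-01] 1.576186287588488e-05 [3.956e+00 3.835e+00 2.121e+00 3.180e-01 1.910e-01 9.900e-02 2.000e-03]
0.39869153
```

```bash
cat >> fk.py <<'E'
S=(-1,-1,-1,-1,np.pi/2); X=np.array([.2886,-.0305,-.0314,.5417,-.0003,.4726,.2558])
LO=np.array([-2.96,-.34,-1.41,.24,-1.37,.17,-2.96]); HI=np.array([2.96,2.1,1.46,2.44,4.51,1.92,2.96])
def fk(q):
    R=[x.as_matrix() for x in rots(q,S)]
    return np.c_[[0,0,1],R[0][:,1],R[2][:,1:],R[4][:,1:],R[6][:,2]]@X,R[6]
def ik(p,R,q0,w=.003):
    def f(q):
        a,B=fk(q); return np.r_[(a-p)*5,Ro.from_matrix(B.T@R).as_rotvec(),w*(q-q0)]
    s=least_squares(f,np.clip(q0,LO+.03,HI-.03),bounds=(LO+.02,HI-.02)); a,B=fk(s.x)
    return s.x,np.linalg.norm(a-p),np.linalg.norm(Ro.from_matrix(B.T@R).as_rotvec())
E
cat > plan.py <<'E'
from fk import *
b=np.array([-.94,.34,0]);b/=np.linalg.norm(b); dn=np.array([0,0,-1.]); up=-dn
c=np.array([.5076,-.3465,.022])
for sg in(1,-1):
    x=sg*b; Rg=np.c_[x,np.cross(dn,x),dn]
    for q0 in (J[1],J[1]*[1,1,1,1,1,1,-1]):
        q,e,a=ik(c+[0,0,.054],Rg,q0); print("grasp x=%+d b"%sg,q.round(2),round(e,4),round(a,3))
rng=np.random.default_rng(0)
for sg in(1,-1):
  for psi in np.deg2rad(np.arange(-180,180,30)):
    h=np.array([np.cos(psi),np.sin(psi),0]); x=sg*up; R=np.c_[x,np.cross(h,x),h]; best=None
    for k in range(12):
        q,e,a=ik(np.array([.68,-.147,.22])-.054*h,R,LO+(HI-LO)*rng.random(7) if k else J[1],w=1e-4)
        if e<.002 and a<.02:
            cost=np.abs(q-J[1]).max()
            if best is None or cost<best[0]: best=(cost,q)
    print(sg,round(np.rad2deg(psi)),None if best is None else best[1].round(2))
E
python3 plan.py
```

```text
grasp x=+1 b [ 0.96  0.76 -0.64  1.82  0.63  0.78  1.21] 0.0 0.0
grasp x=+1 b [ 0.68  0.68 -0.24  1.84  0.25  0.66  1.51] 0.0 0.0
grasp x=-1 b [ 0.46  0.67  0.05  1.85 -0.05  0.62 -1.37] 0.0 0.0
grasp x=-1 b [ 0.11  0.74  0.54  1.88 -0.59  0.68 -0.92] 0.0 0.0
1 -180 None
1 -150 None
1 -120 [-0.44  1.16  0.44  1.2   0.77  1.9   2.41]
1 -90 [-0.16  0.94 -0.24  1.61  1.42  1.9   2.12]
1 -60 [-0.95  1.05  0.82  2.07  1.49  0.88  1.78]
1 -30 [-0.57  0.83  0.48  2.34  2.41  1.31  1.33]
1 0 [-0.59  1.29  1.07  2.39  3.07  1.74  0.55]
1 30 [-0.03  0.97  0.71  2.13  3.95  1.9   1.07]
1 60 [ 1.36  1.48 -1.39  1.64 -0.27  0.8   0.26]
1 90 [ 1.09  1.49 -1.36  1.21 -0.17  1.48  0.17]
1 120 None
1 150 None
-1 -180 None
-1 -150 None
-1 -120 [-0.58  1.26  0.76  1.22  0.55  1.76 -0.58]
-1 -90 [-0.5   0.95  0.26  1.64  1.17  1.59 -0.97]
-1 -60 [-0.94  1.04  0.81  2.07  1.49  0.9  -1.36]
-1 -30 [-0.44  0.78  0.32  2.33  2.42  1.38 -1.7 ]
-1 0 [-0.52  1.14  0.94  2.39  3.14  1.73 -2.4 ]
-1 30 [-0.03  0.97  0.71  2.13  3.95  1.9  -2.07]
-1 60 [ 0.91  0.95 -0.48  1.68 -1.28  1.3  -2.2 ]
-1 90 [ 0.56  1.07 -0.07  1.26 -1.15  1.9  -2.33]
-1 120 None
-1 150 None
```

The plan is to grasp the cap with tool x opposite the bore, then finish with tool z horizontal (heading about -60°) and x down. First I'll go above the cap.

```bash
for i in 1 2; do echo '-0.024,0.044,0,0,0,0;-0.048,0.088,0,0,0,0;-0.072,0.132,0,0,0,0;-0.096,0.176,0,0,0,0;-0.12,0.22,0,0,0,0' | python3 drive.py 0.085|head -2;done; echo '-0.02,0.04,0.04,0,0,0.15;-0.041,0.08,0.08,0,0,0.3;-0.041,0.08,0.12,0,0,0.45;-0.041,0.08,0.145,0,0,0.6;-0.041,0.08,0.145,0,0,0.75' | python3 drive.py; echo '0,0,0,0,0,0;0,0,0,0,0,0' | python3 drive.py
cat > cap.py <<'E'
from h import *
o=telemetry.get_obs(); print("q",o["joints"].round(3),o["tcp_pos"].round(4),o["orientation"].round(3),o["clock"])
ci=cams.camera_info("wrist"); p,d=cams.grab_frame("wrist"); P=cloud(ci,d)
m=(abs(P[...,2]-.041)<.006)&(np.hypot(P[...,0]-.5076,P[...,1]+.3465)<.05)&(d>0)&(p.min(2)>120)
W=P[m]; print(m.sum(),W.mean(0),np.median(W[:,2]))
rc=cv2.minAreaRect((W[:,:2]*1000).astype(np.float32)); B=cv2.boxPoints(rc)/1000; e=[B[1]-B[0],B[2]-B[1]]; l=max(e,key=np.linalg.norm)
print(rc, "long axis",l/np.linalg.norm(l)); l=np.sign(l[0])*l/np.linalg.norm(l)
print("centre in tool",intool([*(np.array(rc[0])/1000),.022]),"axis in tool",Ro.from_rotvec(o["orientation"]).as_matrix().T@[*l,0])
cv2.imwrite("pics/cap1.png",p)
E
python3 cap.py
```

```text
clock: 8.6
tcp_pos: [0.54, -0.0079, 0.3832]
clock: 9.1
tcp_pos: [0.5163, -0.2569, 0.3832]
clock: 9.6
tcp_pos: [0.5076, -0.3442, 0.2323]
orientation: [-3.09, 0.551, 0.015]
contact_force: [-0.4, 0.8, 0.3]
grip_width: 0.0847
gripper_force: 0.0
clock: 9.8
tcp_pos: [0.5109, -0.3445, 0.2386]
orientation: [3.096, -0.533, 0.001]
contact_force: [0.1, 0.6, -0.4]
grip_width: 0.0851
gripper_force: 0.0
q [ 0.484  0.447  0.01   1.766 -0.005  0.929 -1.415] [ 0.5109 -0.3445  0.2386] [ 3.096e+00 -5.330e-01  1.000e-03] 9.8
2442 [ 0.50844327 -0.34869643  0.04027214] 0.040892660177790516
((507.46771240234375, -348.6197204589844), (37.43595504760742, 50.27659606933594), 69.56108093261719) long axis [ 0.9370452  -0.34920806]
centre in tool [-0.00219011  0.00495365  0.21704623] axis in tool [9.99871412e-01 1.60222502e-02 6.72007212e-04]
```

View pics/cap1.png

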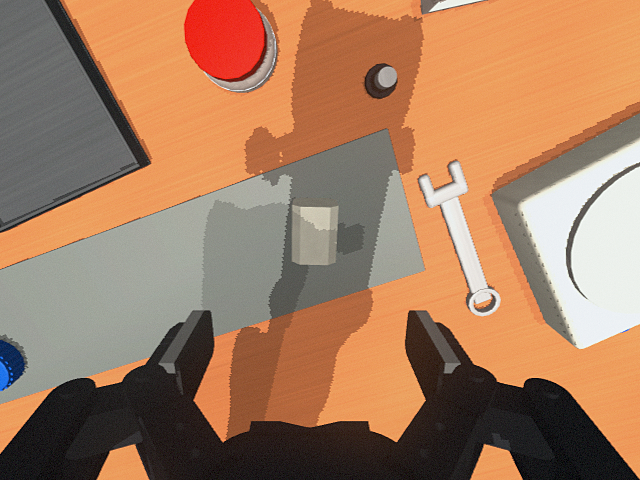

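The cap is at (314,235), aligned with the tool, and the spanner jaw at (443,180) is clear of the fingers. Descending and gripping.

```bash
echo '-0.002,0.005,0.04,0,0,0.016;-0.002,0.005,0.08,0,0,0.016;-0.002,0.005,0.12,0,0,0.016;-0.002,0.005,0.14,0,0,0.016;-0.002,0.005,0.148,0,0,0.016' | python3 drive.py; echo '0,0,0.01,0,0,0;0,0,0.01,0,0,0;0,0,0.01,0,0,0' | python3 drive.py; echo '0,0,0,0,0,0;0,0,0,0,0,0;0,0,0,0,0,0;0,0,0,0,0,0;0,0,0,0,0,0' | python3 drive.py 0.02 60; echo '0,0,-0.05,0,0,0;0,0,-0.1,0,0,0;0,0,-0.15,0,0,0;0,0,-0.2,0,0,0;0,0,-0.22,0,0,0' | python3 drive.py; python3 -c "
from h import *
o=telemetry.get_obs();print(o['joints'].round(4).tolist(),o['tcp_pos'],o['orientation'])"
```

```text
clock: 10.35
tcp_pos: [0.5061, -0.3479, 0.0889]
orientation: [-3.09, 0.56, 0.003]
contact_force: [-0.3, -0.3, 0.2]
grip_width: 0.085
gripper_force: 0.0
clock: 10.65
tcp_pos: [0.5073, -0.3489, 0.0817]
orientation: [3.09, -0.564, 0.003]
contact_force: [1.0, -0.7, -0.6]
grip_width: 0.0851
gripper_force: 0.0
clock: 11.15
tcp_pos: [0.507, -0.3486, 0.0812]
orientation: [3.09, -0.564, 0.002]
contact_force: [-1.9, 0.0, 6.1]
grip_width: 0.0372
gripper_force: 60.9
clock: 11.65
tcp_pos: [0.5077, -0.3493, 0.3059]
orientation: [3.088, -0.564, 0.011]
contact_force: [1.9, -0.1, -2.7]
grip_width: 0.037
gripper_force: 61.4
[0.4855, 0.3757, 0.0208, 1.7061, -0.0087, 1.0526, -1.4232] [ 0.50774661 -0.34934698  0.30586648] [ 3.08800654 -0.56434186  0.01080826]
```

```bash
cat > plan2.py <<'E'
from fk import *
q0=np.array([0.4855,0.3757,0.0208,1.7061,-0.0087,1.0526,-1.4232])
dn=np.array([0,0,-1.]); res=[]
rng=np.random.default_rng(1)
for psi in np.deg2rad(np.arange(-100,0,10)):
    h=np.array([np.cos(psi),np.sin(psi),0]); R=np.c_[dn,np.cross(h,dn),h]
    for z in(.24,.3):
        for k in range(6):
            q,e,a=ik(np.array([.68,-.147,z])-.057*h,R,q0+(k>0)*rng.normal(0,.5,7),w=.01 if k==0 else 1e-3)
            if e<.003 and a<.03: res.append((np.abs(q-q0).max()+ .5/ min((q-LO).min(),(HI-q).min())*.1,np.rad2deg(psi),z,q))
res.sort(key=lambda x:x[0])
for x in res[:6]: print(round(x[0],2),round(x[1]),x[2],x[3].round(2),"margin",np.minimum(x[3]-LO,HI-x[3]).min().round(2))
q1=res[0][3]; pp,pR=fk(q0); print("fk0",pp)
N=4
for i in range(1,N+1):
    p,R=fk(q0+(q1-q0)*i/N); print("rel",(pR.T@(p-pp)).round(3),Ro.from_matrix(pR.T@R).as_rotvec().round(3),"tcp",p.round(3),"z",R[:,2].round(2)); pp,pR=p,R
E
python3 plan2.py
```

```text
1.23 -100 0.24 [-0.58  1.02  0.46  1.5   0.94  1.6  -0.81] margin 0.32
1.24 -100 0.24 [-0.61  1.03  0.51  1.51  0.92  1.58 -0.8 ] margin 0.34
1.24 -100 0.3 [-0.55  0.92  0.41  1.51  1.01  1.67 -0.77] margin 0.25
1.24 -100 0.3 [-0.57  0.93  0.44  1.51  1.    1.66 -0.76] margin 0.26
1.27 -90 0.3 [-0.6   0.86  0.41  1.65  1.13  1.54 -0.84] margin 0.38
1.32 -80 0.3 [-0.71  0.83  0.51  1.8   1.22  1.36 -0.92] margin 0.56
fk0 [ 0.507812   -0.34932579  0.30587414]
rel [ 0.012 -0.046  0.062] [-0.233 -0.284 -0.43 ] tcp [ 0.535 -0.311  0.243] z [-0.3  -0.19 -0.94]
rel [ 0.046 -0.042  0.009] [-0.28  -0.302 -0.393] tcp [ 0.572 -0.269  0.213] z [-0.46 -0.5  -0.73]
rel [ 0.057 -0.022 -0.059] [-0.317 -0.339 -0.32 ] tcp [ 0.627 -0.204  0.215] z [-0.41 -0.82 -0.41]
rel [ 0.03  -0.    -0.128] [-0.323 -0.391 -0.214] tcp [ 0.69  -0.091  0.24 ] z [-0.17 -0.98 -0.  ]
```

```bash
sed -i 's/^q1=res\[0\]\[3\]/q1=[x for x in res if abs(x[1]+80)<1 and x[2]==.3][0][3]/' plan2.py; python3 plan2.py|tail -4
```

```text
rel [-0.005 -0.042  0.056] [-0.298 -0.25  -0.465] tcp [ 0.519 -0.309  0.249] z [-0.27 -0.26 -0.93]
rel [ 0.035 -0.036 -0.004] [-0.346 -0.252 -0.445] tcp [ 0.548 -0.27   0.234] z [-0.35 -0.61 -0.71]
rel [ 0.047 -0.003 -0.073] [-0.39  -0.282 -0.389] tcp [ 0.604 -0.208  0.256] z [-0.18 -0.91 -0.38]
rel [ 0.017  0.04  -0.135] [-0.408 -0.343 -0.305] tcp [ 0.67  -0.091  0.3  ] z [ 0.17 -0.98 -0.  ]
```

```bash
echo '-0.001,-0.01,0.012,-0.075,-0.0625,-0.116;-0.0025,-0.02,0.024,-0.15,-0.125,-0.232;-0.004,-0.03,0.036,-0.225,-0.19,-0.35;-0.005,-0.042,0.048,-0.298,-0.25,-0.465;-0.005,-0.042,0.05,-0.298,-0.25,-0.465' | python3 drive.py; python3 -c "
from h import *
o=telemetry.get_obs();print(o['joints'].round(3).tolist())"; echo '0.009,-0.009,-0.001,-0.087,-0.063,-0.11;0.018,-0.018,-0.002,-0.173,-0.126,-0.222;0.027,-0.027,-0.003,-0.26,-0.19,-0.333;0.035,-0.036,-0.004,-0.346,-0.252,-0.445;0.035,-0.036,-0.004,-0.346,-0.252,-0.445' | python3 drive.py; python3 -c "
from h import *
o=telemetry.get_obs();print(o['joints'].round(3).tolist());print(Ro.from_rotvec(o['orientation']).as_matrix().round(2))"
```

```text
clock: 12.15
tcp_pos: [0.5182, -0.3024, 0.2476]
orientation: [2.861, 0.171, -0.435]
contact_force: [0.1, 1.1, -2.3]
grip_width: 0.0373
gripper_force: 61.2
[0.282, 0.486, 0.005, 1.726, 0.357, 1.16, -1.347]
clock: 12.65
tcp_pos: [0.5468, -0.2662, 0.2337]
orientation: [2.394, 0.755, -0.758]
contact_force: [0.6, 1.0, -1.0]
grip_width: 0.0369
gripper_force: 61.4
[0.073, 0.584, 0.006, 1.744, 0.715, 1.296, -1.257]
[[ 0.69  0.63 -0.35]
 [ 0.35 -0.71 -0.61]
 [-0.64  0.3  -0.71]]
```

```bash
echo '0.012,-0.001,-0.018,-0.098,-0.07,-0.097;0.024,-0.002,-0.036,-0.195,-0.14,-0.195;0.036,-0.003,-0.054,-0.293,-0.21,-0.29;0.047,-0.003,-0.073,-0.39,-0.282,-0.389;0.047,-0.003,-0.073,-0.39,-0.282,-0.389' | python3 drive.py
python3 - <<'E'
from h import *
import fk
o=telemetry.get_obs();q=o['joints'];print(q.round(3).tolist()); p,R=fk.fk(q); print("fk",p,o["tcp_pos"])
dn=np.array([0,0,-1.])
T=Ro.from_rotvec(o["orientation"]).as_matrix()
for psi in(-90,-75,-60,-45):
    a=np.deg2rad(psi);h=np.array([np.cos(a),np.sin(a),0]);Rf=np.c_[dn,np.cross(h,dn),h];pf=np.array([.68,-.147,.27])-.057*h
    s=fk.ik(pf,Rf,q,w=.01); print(psi,s[0].round(2),s[1:],"rel",(T.T@(pf-o["tcp_pos"])).round(3),Ro.from_matrix(T.T@Rf).as_rotvec().round(3))
E
```

```text
clock: 13.15
tcp_pos: [0.6033, -0.2043, 0.256]
orientation: [1.771, 1.142, -0.971]
contact_force: [-0.1, 0.1, -2.0]
grip_width: 0.0368
gripper_force: 61.5
[-0.147, 0.67, 0.016, 1.759, 1.064, 1.465, -1.129]
fk [ 0.60298386 -0.20551901  0.25681666] [ 0.6032615  -0.20426266  0.25598081]
-90 [-0.38  0.86  0.08  1.64  1.27  1.72 -0.93] (np.float64(4.085782522542566e-06), np.float64(4.108983347007488e-05)) rel [ 0.047  0.044 -0.122] [-0.236 -0.372 -0.267]
-75 [-0.39  0.77  0.05  1.85  1.47  1.59 -1.04] (np.float64(3.746727078481024e-07), np.float64(4.2445009902194656e-05)) rel [ 0.042  0.03  -0.118] [-0.493 -0.337 -0.316]
-60 [-0.36  0.7   0.01  2.04  1.73  1.49 -1.17] (np.float64(4.152536012759278e-06), np.float64(9.003770403303947e-05)) rel [ 0.036  0.019 -0.11 ] [-0.75  -0.297 -0.362]
-45 [-0.27  0.64 -0.03  2.21  2.05  1.45 -1.3 ] (np.float64(8.976554017752317e-06), np.float64(0.00015600724706053785)) rel [ 0.03  0.01 -0.1 ] [-1.007 -0.252 -0.406]
```

```bash
echo '0.008,0.006,-0.024,-0.1,-0.068,-0.063;0.017,0.012,-0.047,-0.197,-0.135,-0.126;0.025,0.018,-0.07,-0.296,-0.2,-0.19;0.034,0.024,-0.094,-0.394,-0.27,-0.253;0.042,0.03,-0.118,-0.493,-0.337,-0.316' | python3 drive.py; echo '0,0,0,0,0,0;0,0,0,0,0,0;0,0,0,0,0,0;0,0,0,0,0,0;0,0,0,0,0,0' | python3 drive.py
python3 - <<'E'
from h import *
o=telemetry.get_obs();T=Ro.from_rotvec(o["orientation"]).as_matrix();print(T.round(3),o["joints"].round(2),o["tcp_pos"]+T[:,2]*.057)
p,d=cams.grab_frame("side"); a=cv2.resize(p[100:400,180:440],(520,600)); cv2.imwrite("pics/fin.png",a)
ci=cams.camera_info("top");p,d=cams.grab_frame("top");P=cloud(ci,d)
m=(p.min(2)>110)&(P[...,2]>.2)&(np.hypot(P[...,0]-.68,P[...,1]+.147)<.06);v,u=np.nonzero(m);print(m.sum(),P[m].mean(0),P[m].max(0))
cv2.imwrite("pics/fint.png",cv2.resize(p[150:250,310:430],(720,600)))
E
```

```text
clock: 13.65
tcp_pos: [0.664, -0.0966, 0.2713]
orientation: [1.016, 1.317, -1.02]
contact_force: [-0.3, -0.6, -2.3]
grip_width: 0.0368
gripper_force: 61.5
clock: 14.15
tcp_pos: [0.664, -0.0959, 0.2712]
orientation: [1.017, 1.317, -1.02]
contact_force: [-1.0, 0.8, -1.6]
grip_width: 0.0372
gripper_force: 61.6
[[ 0.001  0.967  0.253]
 [-0.003  0.253 -0.967]
 [-1.     0.     0.003]] [-0.38  0.77  0.05  1.85  1.48  1.59 -1.04] [ 0.67841222 -0.15102033  0.27134418]
254 [ 0.677732   -0.15138881  0.29371732] [ 0.70430956 -0.12344405  0.30288331]
```

View pics/fint.png

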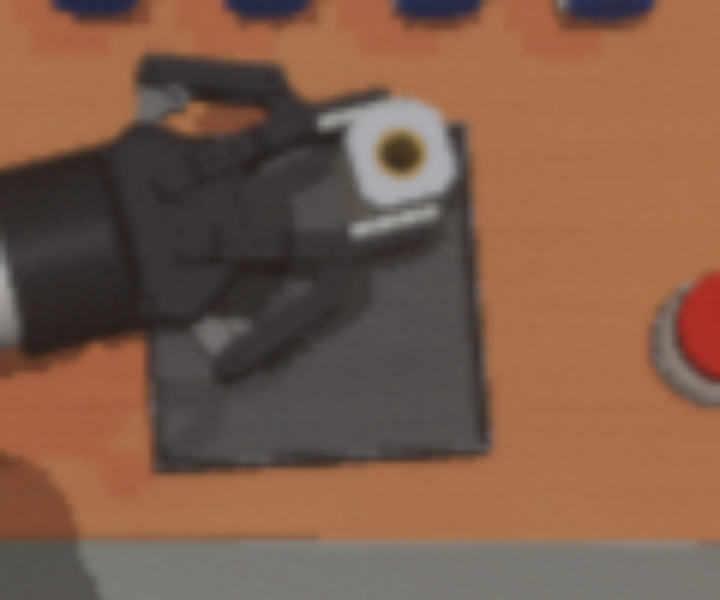

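The cap is bore-up (brass ring at crop (400,152)), at (0.678,-0.151), about 5 mm from the tray centre once parallax is removed, and steady. Handing in.

```bash
python3 -c "
from bench import r, cams, job, telemetry
print(job.hand_in())"
```

```text
the job is handed in; nothing more can be done
None
```

I handed the job in with the sleeve released and seated on the housing, and the cap held still and bore-up about 5 mm from the tray centre with its closed end about 25 cm above the bench; the hand-in call returned no verdict.

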